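# Proof-pull a fired clay bar and file it as passed

### The job

Proof-test the fired clay bar lying in the pull tester: take the black grip under the little shelf, draw the spring-loaded slide out until its red pointer stands at the orange marker, not beyond it, and hold it still there for a good second. Keep hold and ease the slide fully home, never letting it snap back. Then lift the bar out of its cradle and drop it into the open terracotta pot, leaving the pot and everything else standing where it is.

Things in the scene. Friction and masses are not known exactly. Their poses are not given: they have to be found in the camera images.
- tester: Pull tester, fixed: plywood base 370 x 220 x 15 mm (x -170..200, y -110..110), slide on rails, bar cradle on the left. Origin at table level; +x points away from the operator, ahead of the robot and 5 to 35 degrees to its left, +y left, +z up. The slide is pulled along -x. At the back: blue spring housing (x 125..185, y -65..5, top z 77) and a small shelf on two posts (x 168..193, y +-95).
- shelf_edge (a point): middle of the lower front edge of the shelf board, at (60, 0, 180) mm in the tester's frame. The board spans x 60..225, y -125..125, z 180..196. A tool pointing straight down at the grip (slide home) hits it: come in from the robot's side leaning 25 to 40 degrees, tool body back towards the robot.
- grip (a point): centre of the slide's black grip, at (50, -30, 95) mm in the tester's frame with the slide home; moves with the slide, tester's axes. Flat handle 62 mm long, 26 mm deep, 18 mm wide along the tester's y (pinch across this). Its length leans 30 degrees from vertical, top towards the tester's -x (the robot).
- slide (a joint): how far the slide is pulled out, m: 0 fully home, stop at 0.15, growing along the tester's -x. A spring pulls it home: 3.6 N at home plus 60 N/m (about 11 N at 0.12), light friction. Let go, it snaps back.
- pointer (a point): tip of the red pointer on the slide, over the scale on the right of the track, 30 mm above the table; at (65, -80, 30) mm in the tester's frame with the slide home. Moves with the slide.
- mark (a point): point of the orange marker (10 mm wide block with a 4 mm tongue) fixed beside the scale, at y -80, z 30 mm in the tester's frame and an x that differs each time: a pull of 60 to 115 mm brings the pointer level with it along the tester's x. Axes are those of the tester.
- cradle (a point): centre of the bar's place in the cradle, at (-80, 70, 43) mm in the tester's frame. Two saddles 64 mm apart along x, each 14 mm thick, open above, with cheeks up to z 41 mm; between them the bar is free on both sides and, below, down to z 15 mm.
- bar_center (a point): centre of the fired clay test bar, 90 x 24 x 24 mm, terracotta with a white glazed band near one end, about 110 g. At the start it lies in the cradle, its length along its x axis (along the tester's x), centre 43 mm above the table.
- pot: open terracotta pot, loose, outer radius 78 mm, height 70 mm, inner floor 7 mm up, inside radius 56 mm at the floor and 72 mm at the rim. Origin at the centre of its underside, +z up. The bar goes in here; pot and blue bowl may have swapped places.
- blue_bowl: open blue bowl for rejects, loose, radius 78 mm, height 65 mm; not to be used. Origin at the centre of its underside.
- mug: white mug, radius 40 mm, 95 mm tall, bystander; origin at the centre of its underside.
- glaze_jar: amber glaze jar, radius 36 mm, 100 mm tall, bystander; origin at the centre of its underside.
- notebook: spiral notebook 150 x 210 x 16 mm lying flat, bystander; origin at the centre of its underside.
- sprayer: clear spray bottle, radius 32 mm, 190 mm tall, bystander; origin at the centre of its underside.
- brush: flat glaze brush, 190 mm long, wooden handle, lying on the table along its x, bystander.
- rib_tool: clay spatula, 180 mm long, wooden handle and steel blade, lying on the table along its x, bystander.
Mind the look-alikes: they are no part of the job. There is more than one size of the part that bears bar_center; the job needs the larger. Leave any green look-alike of the pot alone.

How it is judged:
On the way, in this order (a step that is already met when the one before it is completed fails the run):
1. the pointer is held still at the marker (within 6 mm along the pull) for 0.8 s, the bar lying in its cradle (x of pointer in the frame of mark between -0.006 and 0.006 m and distance between bar_center and cradle below 0.015 m), for 0.8 s.
2. the slide is back home (within 4 mm), the bar still in its cradle (value of joint slide below 0.004 m and distance between bar_center and cradle below 0.015 m), for 0.1 s.
At the end, for the whole second after the job is handed in: The bar lies at rest inside the terracotta pot (its centre below the rim and within 60 mm of the pot's axis), the pot stands upright (within 0.1 rad) within 30 mm of where it stood, and the slide is home (within 4 mm) (horizontal distance between bar_center and pot below 0.06 m and z of bar_center in the frame of pot between 0.005 and 0.066 m and linear speed of bar below 0.03 m/s and angle between pot's own z axis and vertical below 0.1 rad and distance of pot from where it was at the start of the episode below 0.03 m and value of joint slide below 0.004 m); the robot touches nothing.
It fails at once if the slide is pulled more than 12 mm past the marker (x of pointer in the frame of mark below -0.012 m).
It fails at once if the slide snaps back (homeward faster than 0.3 m/s) (velocity of joint slide below -0.3 m/s).
It fails at once if a bystander is shoved more than 30 mm or knocked over (distance of any of blue_bowl, mug, glaze_jar, notebook, sprayer, brush, rib_tool from where it was at the start of the episode above 0.03 m or angle between any of mug, sprayer, glaze_jar, blue_bowl's own z axis and vertical above 0.5 rad).
It also fails if it takes over 59 s, if anything falls off the work surface, if the arm or the gripper's body presses on something with over 40 N, if the wrist force passes 120 N, or if a joint passes its speed limit or range.

### The arm

A 6-joint arm with a two-finger parallel gripper is mounted at the origin on the work surface. World frame = base frame: x ahead of the robot, y to its left, z up, the work surface at z = 0. Lengths are in m, angles in rad, forces in N, time in s.
With the tool pointing down it reaches from about 0.35 to 0.975 m from the base axis. Payload 4.9 kg.
Tool frame: the origin (TCP) lies at the very end of the fingers, on their centre line; the grasp point (between the pads) lies 19 mm behind it; x points along the fingers, y is the direction in which the jaws open and shut, and the axes are right-handed (so a half turn about x gives the same grasp; the last joint's range is limited). The gripper opens to 85 mm and grips with 20 to 120 N. Pads are 22 mm wide; open, the fingers measure 114 mm over their backs; the gripper's body (76 mm by 85 mm) begins 54 mm behind the grasp point. The pads swing forward as they close: fully open they stand 13 mm farther back than shut.
Start: joints at [-1.233, 0.053, 1.613, -0, 1.476, -0.119], TCP at [0.276, -0.561, 0.231] pointing down, gripper open.
Joint ranges: [-3.01, 3.01], [-1.01, 2.22], [0.06, 2.58], [-1.02, 4.17], [0.09, 2.62], [-3.14, 3.14]. Speed limits (rad/s): [2.57, 2.57, 3.14, 3.14, 3.14, 3.14].

### API

Orientations are given as a rotation vector (axis times angle).
In Python, from station import ctrl gives the robot as it stands.
- The arm moves only by the shell command python3 -m handwheel 'ROWS' [FORCE]. ROWS is JSON, a list of rows, each a list of 3 entries, a list of its own where there are three numbers: the finger opening in m, from 0 to 0.0854, then the shift along the tool's x, y, z in m, then the turn, a rotation vector about the tool's x, y, z in degrees. In form: [[claw, [dx, dy, dz], [ax, ay, az]], ...]. A call has 1 to 10 rows; each row shifts and turns the commanded pose from where the row before left it, along the tool's axes as they then stand; what a row does not reach is not made up. A row lasts 1/12 s, in which the tool goes at most 41.7 mm and 7.16 degrees, less where a joint would pass 70% of its speed; a pose out of reach is approached as far as the arm can. A call with a gripper value outside its range is refused whole. The fingers move at their own pace and stop on an object; FORCE is the grip in N (left out, the last holds). Time passes only in rows, so rows that do not move let the fingers close. It gives the time, the measured TCP pose, the force and the opening at its end, in the units of the state.
- ctrl.get_obs(): the state, without advancing time (a new reading comes with each control period).
- ctrl.get_image(name): name is "scene" or "top" or "wrist"; returns the picture (420x560x3 uint8, red, green, blue); there is no depth.
- ctrl.camera_params(name): a dict with "vertical_fov" (degrees; the focal length in pixels is half the picture's height over the tangent of half this angle, whatever the lens; pixels are square), "cx", "cy" (the principal point, pixels), "rvec" (rotation vector, rad) and "tvec" (3), from world to camera coordinates, as OpenCV has them; the wrist camera has in their place "T_tool_cam" (4x4, takes a point from camera to tool coordinates, whose origin is the TCP and whose axes are the tool frame's). Camera axes: x right, y down, z forward; pixel columns grow to the right and rows downward; lengths in m; the calibration is good to about 2 mm. A picture is of the moment at which its call begins: read the wrist's pose just before it. camera_params takes no time and is no camera call.
- ctrl.finish_job(): hands the job in, once; it reports no verdict.
Trained networks look in the newest picture that a camera, given by its name, has taken for a name from the list of things; names that differ only in an ending like _2 or _b are one class to them, and where a whole thing is asked for, a point or a joint stands for the part that bears it (a point fixed in the world has none). Each returns a list of dicts, best first, with "score" (0 to 1); they miss things now and then, are a little off and sometimes report something else, mostly with a low value. They report only what shows in the picture. A call takes as long as a camera call. They do not tell look-alikes from the thing itself.
- ctrl.look_for(thing, camera): "box" ([centre column, centre row, width, height] in pixels, round what is visible of it).
- ctrl.silhouettes(thing, camera): "mask" (420x560 bool, what is visible of it) and "box" ([centre column, centre row, width, height] in pixels, round what is visible of it).
- ctrl.tip_of(thing, camera): "centre" ([row, column] in pixels: a listed point, or the origin of a listed thing).
The state is a dict: "t": time; "q": joint angles; "dq": joint speeds; "effort": joint torques, N m; "tool_pos": TCP position; "tool_rot": TCP orientation; "contact_force": force on the tool from outside, world axes, zero at the start; "wrist_torque": the same for the moment, N m; "opening": finger opening in m.
Only numpy, scipy, OpenCV 4.12 (cv2) and the standard library are available. Lean on these libraries where they do the work, as an engineer would, in place of code of your own. Each camera call takes 0.05 s, during which the arm holds its last target.

## Working session

There is one attempt and no reset: what is moved stays moved. The work goes in short steps, Python scripts to look and compute and a shell command to move; the robot and the scene stay as the last step left them, time stands still between calls to the robot, and variables do not carry over. Pictures are saved under pics/ and viewed, and the job is handed in when it is done.

```bash
ls; mkdir -p pics; python3 - <<'E'
from station import ctrl
import cv2
for n in ["scene","top","wrist"]:
    im=ctrl.get_image(n); cv2.imwrite(f"pics/{n}0.png",im[:,:,::-1]); print(n,ctrl.camera_params(n))
print(ctrl.get_obs())
E
```

```text
pics
scene {'vertical_fov': 56.49217841215426, 'cx': 282.20849262724954, 'cy': 203.74731605092694, 'rvec': array([ 0.53974396, -2.79505444,  1.02058515]), 'tvec': array([0.42374871, 0.25343409, 1.04778015])}
top {'vertical_fov': 49.95048747971199, 'cx': 283.94788909222325, 'cy': 216.5737803220149, 'rvec': array([ 2.15027471, -2.08897606,  0.19971674]), 'tvec': array([-0.0411806 ,  0.46780047,  1.34412499])}
wrist {'vertical_fov': 66.41069003766296, 'cx': 282.4710083840178, 'cy': 209.19865659948667, 'T_tool_cam': array([[ 3.44455237e-04, -2.69370601e-01,  9.63036531e-01,
        -1.42860124e-01],
       [ 9.99999901e-01, -1.78420638e-04, -4.07582126e-04,
        -5.23932345e-04],
       [ 2.81616235e-04,  9.63036576e-01,  2.69370513e-01,
        -6.73782804e-02],
       [ 0.00000000e+00,  0.00000000e+00,  0.00000000e+00,
         1.00000000e+00]])}
{'t': 0.15, 'q': array([-1.23297675e+00,  5.32375290e-02,  1.61398058e+00, -6.60553444e-06,
        1.47601955e+00, -1.18997126e-01]), 'dq': array([ 0.00085982,  0.00033558, -0.00352076,  0.00095533,  0.00023477,
       -0.00120985]), 'effort': array([ 7.17727307e-04, -3.94241774e+01, -3.70721269e+01, -1.09210550e-04,
        4.65412420e-03, -1.31753509e-05]), 'tool_pos': array([ 0.27551923, -0.56044479,  0.23032422]), 'tool_rot': array([ 1.96807101,  0.45920356, -1.96844719]), 'contact_force': array([ 0.3411519 , -0.467655  ,  0.21669071]), 'wrist_torque': array([ 0.019545  , -0.0017275 ,  0.04328765]), 'opening': 0.08530269179700592}
```

View pics/scene0.png

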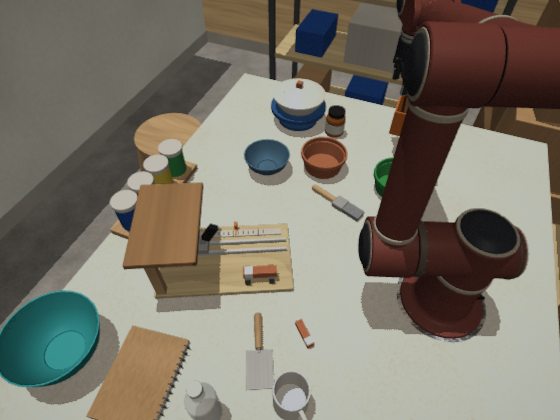

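View pics/top0.png

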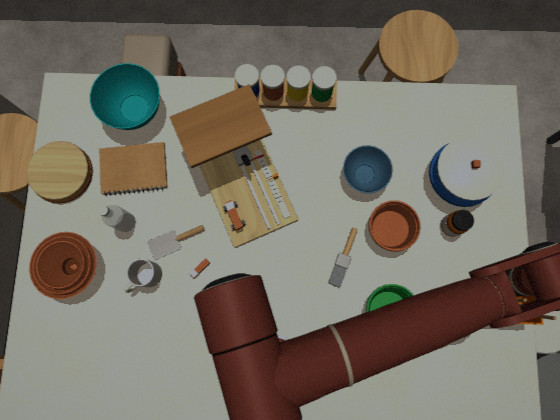

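View pics/wrist0.png

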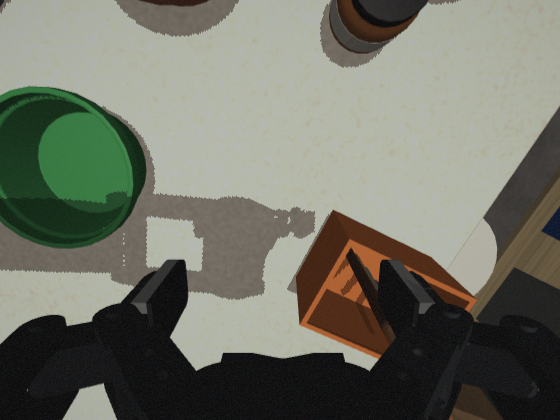

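The top view shows the tester around (240,180). The terracotta pot is at (394,227), the blue bowl at (367,170) and a green look-alike at (390,300). The bar in the cradle is at (234,215), and a smaller loose bar lies at (200,268).

```bash
cat > h.py <<'E'
import numpy as np, cv2
from station import ctrl
from scipy.spatial.transform import Rotation as R
def K(p): 
    f=210/np.tan(np.radians(p['vertical_fov']/2)); return np.array([[f,0,p['cx']],[0,f,p['cy']],[0,0,1]])
def ext(n,obs=None):
    p=ctrl.camera_params(n)
    if 'rvec' in p: return K(p),cv2.Rodrigues(p['rvec'])[0],np.array(p['tvec'])
    o=obs or ctrl.get_obs(); T=np.eye(4);T[:3,:3]=R.from_rotvec(o['tool_rot']).as_matrix();T[:3,3]=o['tool_pos']
    C=np.linalg.inv(T@p['T_tool_cam']); return K(p),C[:3,:3],C[:3,3]
def proj(X,cam):
    k,r,t=cam; x=(np.atleast_2d(X)@r.T+t)@k.T; return x[:,:2]/x[:,2:]
def atz(uv,z,cam):
    k,r,t=cam; d=r.T@np.linalg.solve(k,[uv[0],uv[1],1]); c=-r.T@t; return c+d*(z-c[2])/d[2]
E
python3 - <<'E'
from h import *
ths=["tester","shelf_edge","grip","pointer","mark","cradle","bar_center","pot","blue_bowl","mug","glaze_jar","notebook","sprayer","brush","rib_tool"]
zs=dict(tester=0,shelf_edge=.18,grip=.095,pointer=.03,mark=.03,cradle=.043,bar_center=.043)
for n in ["top","scene"]:
    cam=ext(n)
    for th in ths:
        for d in ctrl.tip_of(th,n)[:3]:
            r,c=d['centre']; print(n,th,round(d['score'],2),np.round([c,r]),atz((c,r),zs.get(th,0),cam).round(4))
E
```

```text
top tester 0.76 [244. 187.] [0.5721 0.1042 0.    ]
top shelf_edge 0.65 [232. 151.] [0.6287 0.1251 0.18  ]
top shelf_edge 0.31 [345. 256.] [ 0.3387 -0.1973  0.18  ]
top grip 0.5 [242. 161.] [0.6262 0.1032 0.095 ]
top pointer 0.86 [258. 156.] [0.6654 0.0607 0.03  ]
top mark 0.5 [272. 176.] [0.6031 0.0154 0.03  ]
top mark 0.45 [367. 178.] [ 0.6043 -0.2874  0.03  ]
top cradle 0.6 [231. 212.] [0.48   0.1371 0.043 ]
top bar_center 0.79 [231. 212.] [0.4782 0.1366 0.043 ]
top bar_center 0.7 [200. 265.] [0.3134 0.2229 0.043 ]
top pot 0.61 [385. 310.] [ 0.1951 -0.3454  0.    ]
top pot 0.56 [393. 226.] [ 0.4554 -0.374   0.    ]
top blue_bowl 0.82 [366. 174.] [ 0.6239 -0.2897  0.    ]
top blue_bowl 0.5 [149. 274.] [0.2829 0.3859 0.    ]
top mug 0.69 [146. 271.] [0.2922 0.3951 0.    ]
top glaze_jar 0.72 [452. 225.] [ 0.466  -0.5604  0.    ]
top notebook 0.72 [135. 167.] [0.6269 0.4617 0.    ]
top notebook 0.39 [449. 225.] [ 0.4666 -0.5506  0.    ]
top sprayer 0.75 [127. 218.] [0.4571 0.471  0.    ]
top brush 0.77 [344. 258.] [ 0.3514 -0.2198  0.    ]
top brush 0.53 [151. 274.] [0.2849 0.3792 0.  
[... 549 characters left out ...]
.81 [263. 274.] [0.4603 0.1312 0.043 ]
scene bar_center 0.68 [302. 332.] [0.3093 0.2433 0.043 ]
scene pot 0.77 [394. 189.] [ 0.1937 -0.3493  0.    ]
scene pot 0.6 [323. 166.] [ 0.4443 -0.3594  0.    ]
scene blue_bowl 0.35 [262. 272.] [ 0.4754  0.1049 -0.    ]
scene mug 0.61 [293. 399.] [ 0.2799  0.3796 -0.    ]
scene mug 0.21 [262. 270.] [0.4766 0.1006 0.    ]
scene glaze_jar 0.63 [336. 133.] [ 0.4533 -0.553  -0.    ]
scene notebook 0.78 [141. 378.] [ 0.6234  0.468  -0.    ]
scene sprayer 0.84 [208. 410.] [0.4471 0.4708 0.    ]
scene sprayer 0.17 [265. 169.] [ 0.6294 -0.2724  0.    ]
scene brush 0.68 [335. 202.] [ 0.3605 -0.2205  0.    ]
scene rib_tool 0.62 [262. 349.] [0.3904 0.302  0.    ]
```

```bash
cat >> h.py <<'E'
BASE=np.array([[-170,-110,15],[200,-110,15],[200,110,15],[-170,110,15]])/1e3
SH=np.array([[60,-125,196],[225,-125,196],[225,125,196],[60,125,196]])/1e3
def tw(p,P):
    x,y,a=p; c,s=np.cos(a),np.sin(a); P=np.atleast_2d(P); return np.c_[x+c*P[:,0]-s*P[:,1],y+s*P[:,0]+c*P[:,1],P[:,2]]
E
python3 - <<'E'
from h import *
from scipy.optimize import least_squares
pts=[("top",[-.08,.07,.043],(231,212)),("top",[.06,0,.18],(232,151)),("top",[.065,-.08,.03],(258,156)),("top",[.05,-.03,.095],(242,161)),("top",[0,0,0],(244,187)),
("scene",[-.08,.07,.043],(260,274)),("scene",[.06,0,.18],(198,220)),("scene",[.05,-.03,.095],(210,233)),("scene",[.065,-.08,.03],(209,231))]
cams={n:ext(n) for n in("top","scene")}
f=lambda p:np.concatenate([proj(tw(p,P),cams[n])[0]-uv for n,P,uv in pts])
r=least_squares(f,[.57,.1,.3],loss='soft_l1');print(r.x,np.degrees(r.x[2]),r.fun.round(1))
for n in cams:
    im=ctrl.get_image(n)[:,:,::-1].copy(); 
    x0,y0,w,hh=(150,70,170,190) if n=="top" else (110,170,200,150); s=4 if n=="scene" else 3
    im=cv2.resize(im[y0:y0+hh,x0:x0+w],None,fx=s,fy=s,interpolation=cv2.INTER_CUBIC)
    for Q in (BASE,SH):
        q=((proj(tw(r.x,Q),cams[n])-[x0,y0]+.5)*s).astype(int); cv2.polylines(im,[q],True,(255,0,255),1)
    for P in ([.065,-.08,.03],[.05,-.03,.095],[-.08,.07,.043]):
        u=((proj(tw(r.x,P),cams[n])[0]-[x0,y0]+.5)*s).astype(int); cv2.circle(im,tuple(map(int,u)),3,(0,255,0),1)
    cv2.imwrite(f"pics/ov_{n}.png",im)
E
```

```text
[0.57313218 0.10407726 0.41159093] 23.58242303332754 [-0.1  2.2 -1.   0.3  1.3  0.5  2.7 -1.1  0.  -0.7 -2.  -0.4  2.   2.6
 -0.5 -0.4 -0.3  0.9]
```

View pics/ov_top.png

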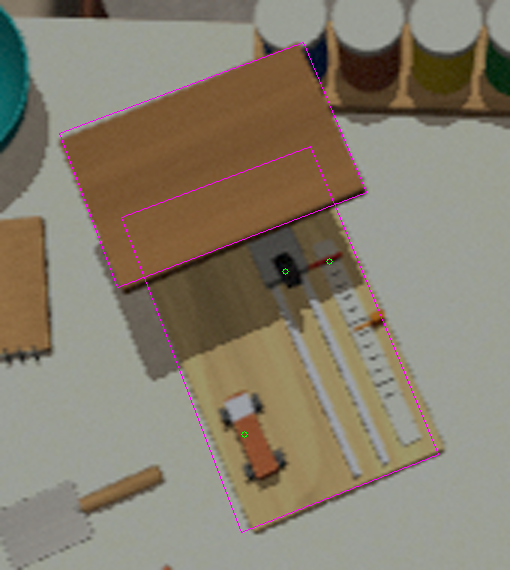

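View pics/ov_scene.png

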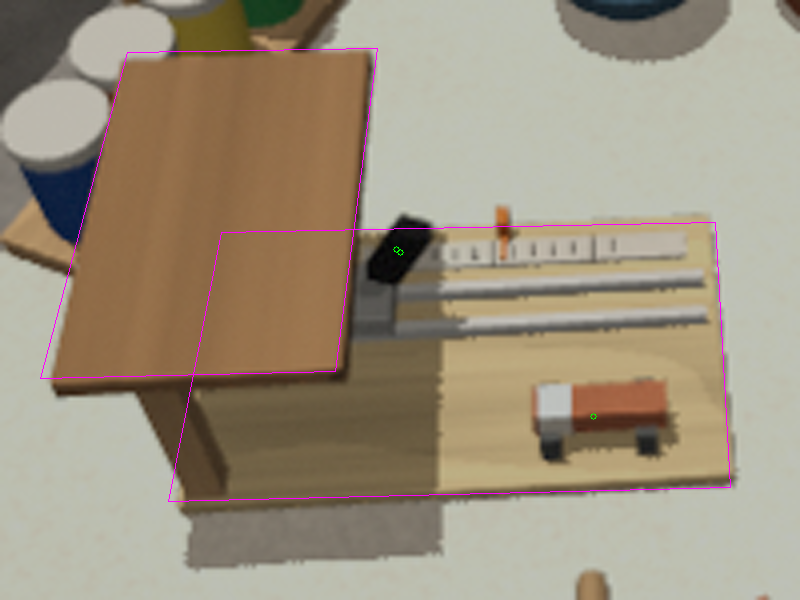

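```bash
python3 - <<'E'
from h import *
from scipy.optimize import least_squares
A=[("top",SH[0],(364,189)),("top",SH[1],(302,43)),("top",SH[2],(60,134)),("top",SH[3],(122,285)),("top",BASE[0],(441,447)),("top",BASE[3],(250,525)),
("scene",SH[0],(370,55)),("scene",SH[1],(126,61)),("scene",SH[2],(53,384)),("scene",SH[3],(345,374)),("scene",BASE[0],(713,219)),("scene",BASE[3],(732,480))]
pts=[(n,P,(np.array(c)/(3 if n=="top" else 4)+([150,70] if n=="top" else [110,170])-.5)) for n,P,c in A]
cams={n:ext(n) for n in("top","scene")}
for sel in (("top",),("scene",),("top","scene")):
    f=lambda p:np.concatenate([proj(tw(p,P),cams[n])[0]-uv for n,P,uv in pts if n in sel])
    r=least_squares(f,[.57,.1,.4],loss='soft_l1');print(r.x,np.degrees(r.x[2]),r.fun.round(1))
p=r.x
def loc(w):
    c,s=np.cos(p[2]),np.sin(p[2]); d=w[:2]-p[:2]; return np.r_[c*d[0]+s*d[1],-s*d[0]+c*d[1]].round(4)
for n,c in (("top",(363,326)),("top",(381,318)),("top",(307,270)),("top",(342,256)),("scene",(503,258)),("scene",(503,230))):
    uv=np.array(c)/(3 if n=="top" else 4)+([150,70] if n=="top" else [110,170])-.5
    print(n,c,loc(atz(uv,.03,cams[n])))
for w in ([.6031,.0154],[.6032,.0139],[.6654,.0607],[.6661,.0544]): print(loc(np.array(w)))
E
```

```text
[0.57702975 0.10129147 0.42966074] 24.61774703402868 [ 1.1 -0.6 -0.1 -1.4 -0.3 -0.2 -0.6  0.3  0.8  0.4 -0.6  1.5]
[0.57162291 0.1034011  0.43882883] 25.14303991021935 [ 1.1 -1.1 -0.6 -0.3 -1.5  0.8 -0.1 -0.1  0.2 -0.4  1.3  0.2]
[0.57415958 0.10230642 0.43360985] 24.844014401506023 [ 0.6  0.2 -0.8 -0.5 -0.9  1.  -1.   1.5  0.6  1.1 -0.7  2.5  0.8 -1.8
 -0.9 -1.2 -2.3 -0.4 -1.2 -1.  -0.3 -0.7  0.4 -0.1]
top (363, 326) [-0.017  -0.0844]
top (381, 318) [-0.0164 -0.1053]
top (307, 270) [ 0.0634 -0.0536]
top (342, 256) [ 0.0631 -0.0938]
scene (503, 258) [-0.0144 -0.068 ]
scene (503, 230) [-0.0139 -0.0934]
[-0.0103 -0.091 ]
[-0.0108 -0.0924]
[ 0.0653 -0.0761]
[ 0.0633 -0.0821]
```

```bash
cat >> h.py <<'E'
TP=np.array([.5742,.1023,.4336])
def tilt(th,yaw=TP[2],flip=1):
    th=np.radians(th); c,s=np.cos(yaw),np.sin(yaw)
    x=np.array([np.sin(th)*c,np.sin(th)*s,-np.cos(th)]); y=flip*np.array([-s,c,0]); return np.c_[x,y,np.cross(x,y)]
def togo(pos,Rt,obs=None):
    o=obs or ctrl.get_obs(); R0=R.from_rotvec(o['tool_rot']); 
    d=np.array(pos)-o['tool_pos']; rv=np.degrees((R0.inv()*R.from_matrix(Rt)).as_rotvec())
    print("at",o['tool_pos'].round(4),"world d",d.round(4)); print(" tool-now d",R0.inv().apply(d).round(4),"turn deg",rv.round(2),"| d in target axes",(Rt.T@d).round(4))
E
python3 - <<'E'
from h import *
o=ctrl.get_obs(); print(R.from_rotvec(o['tool_rot']).as_matrix().round(3))
Rt=tilt(35); g=tw(TP,[.05,-.03,.095])[0]; print("grip",g)
for back in (.019,-.1): 
  pos=g+back*Rt[:,0]; print(pos); togo(pos,Rt)
E
```

```text
[[ 0.     0.441 -0.897]
 [ 0.    -0.897 -0.441]
 [-1.     0.    -0.   ]]
grip [0.63217717 0.09608324 0.095     ]
[0.64206661 0.10066191 0.07943611]
at [ 0.2757 -0.5609  0.2313] world d [ 0.3664  0.6616 -0.1519]
 tool-now d [ 0.1519 -0.4322 -0.6206] turn deg [-170.46   -0.62   53.74] | d in target axes [0.4745 0.4464 0.4129]
[0.58012745 0.07198498 0.1769152 ]
at [ 0.2757 -0.5609  0.2313] world d [ 0.3045  0.6329 -0.0544]
 tool-now d [ 0.0544 -0.4337 -0.5524] turn deg [-170.46   -0.62   53.74] | d in target axes [0.3555 0.4464 0.4129]
```

```bash
python3 -m handwheel '[[0.085,[-0.002,-0.0275,-0.0277],[0,0,0]],[0.085,[-0.002,-0.0275,-0.0277],[0,0,0]],[0.085,[-0.002,-0.0275,-0.0277],[0,0,0]],[0.085,[-0.002,-0.0275,-0.0277],[0,0,0]],[0.085,[-0.002,-0.0275,-0.0277],[0,0,0]],[0.085,[-0.002,-0.0275,-0.0277],[0,0,0]],[0.085,[-0.002,-0.0275,-0.0277],[0,0,0]],[0.085,[-0.002,-0.0275,-0.0277],[0,0,0]],[0.085,[-0.002,-0.0275,-0.0277],[0,0,0]],[0.085,[-0.002,-0.0275,-0.0277],[0,0,0]]]' 
python3 -m handwheel '[[0.085,[0,-0.0275,-0.0277],[0,0,0]],[0.085,[0,-0.0275,-0.0277],[0,0,0]],[0.085,[0,-0.0275,-0.0277],[0,0,0]],[0.085,[0,-0.0275,-0.0277],[0,0,0]],[0.085,[0,-0.0275,-0.0277],[0,0,0]],[0.085,[0,-0.0275,-0.0277],[0,0,0]],[0.085,[0,0,0],[-7.1,0,0]],[0.085,[0,0,0],[-7.1,0,0]],[0.085,[0,0,0],[-7.1,0,0]],[0.085,[0,0,0],[-7.1,0,0]]]'
python3 -m handwheel '[[0.085,[0,0,0],[-7.1,0,0]],[0.085,[0,0,0],[-7.1,0,0]],[0.085,[0,0,0],[-7.1,0,0]],[0.085,[0,0,0],[-7.1,0,0]],[0.085,[0,0,0],[-7.1,0,0]],[0.085,[0,0,0],[-7.1,0,0]],[0.085,[0,0,0],[-7.1,0,0]],[0.085,[0,0,0],[-7.1,0,0]],[0.085,[0,0,0],[-7.1,0,0]],[0.085,[0,0,0],[-7.1,0,0]]]'
```

```text
t: 2.58
tool_pos: [0.4032, -0.1902, 0.2517]
tool_rot: [1.968, 0.456, -1.967]
contact_force: [0.5, 0.4, 0.4]
opening: 0.0852
t: 3.42
tool_pos: [0.4794, 0.03, 0.2514]
tool_rot: [1.643, 0.855, -1.643]
contact_force: [-0.2, -0.0, -1.2]
opening: 0.0846
t: 4.25
tool_pos: [0.4793, 0.0295, 0.2514]
tool_rot: [0.736, 1.442, -0.736]
contact_force: [0.2, 0.3, -0.8]
opening: 0.0849
```

```bash
python3 -m handwheel '[[0.085,[0,0,0],[-7.1,0,0]],[0.085,[0,0,0],[-7.1,0,0]],[0.085,[0,0,0],[-7.1,0,0]],[0.085,[0,0,0],[-7.1,0,0]],[0.085,[0,0,0],[-7.1,0,0]],[0.085,[0,0,0],[-7.1,0,0]],[0.085,[0,0,0],[-7.1,0,0]],[0.085,[0,0,0],[-7.1,0,0]],[0.085,[0,0,0],[-7.1,0,0]],[0.085,[0,0,0],[-7.1,0,0]]]'
python3 -m handwheel '[[0.085,[0,0,0],[-7.1,0,0]],[0.085,[0,0,0],[-1.1,0,0]],[0.085,[0,0,0],[0,-7,0]],[0.085,[0,0,0],[0,-7,0]],[0.085,[0,0,0],[0,-7,0]],[0.085,[0,0,0],[0,-7,0]],[0.085,[0,0,0],[0,-7,0]],[0.085,[0,0,0],[0,0,0]]]'
python3 - <<'E'
from h import *
Rt=tilt(35); g=tw(TP,[.05,-.03,.095])[0]
o=ctrl.get_obs(); print(o['q'].round(3)); togo(g-.1*Rt[:,0],Rt,o)
im=ctrl.get_image("wrist"); cv2.imwrite("pics/w1.png",im[:,:,::-1]); cam=ext("wrist",o)
for th in ("grip","pointer","mark","bar_center","cradle","shelf_edge"):
    P=dict(grip=[.05,-.03,.095],pointer=[.065,-.08,.03],cradle=[-.08,.07,.043],bar_center=[-.08,.07,.043],shelf_edge=[.06,0,.18],mark=[-.013,-.08,.03])[th]
    print(th,"pred",proj(tw(TP,P),cam)[0].round(),[(round(d['score'],2),np.round(d['centre'][::-1])) for d in ctrl.tip_of(th,"wrist")[:2]])
E
```

```text
t: 5.08
tool_pos: [0.4793, 0.0295, 0.2514]
tool_rot: [-0.232, 1.558, 0.232]
contact_force: [0.4, -0.6, -1.0]
opening: 0.0849
t: 5.75
tool_pos: [0.4761, 0.029, 0.2462]
tool_rot: [-0.201, 0.948, 0.396]
contact_force: [-0.7, -0.4, -2.1]
opening: 0.085
[-0.34  -0.74   2.281  0.448  1.176 -2.421]
at [0.4761 0.029  0.2462] world d [ 0.104   0.043  -0.0693]
 tool-now d [ 0.1212 -0.0043  0.0527] turn deg [-0.43 -0.12 -0.02] | d in target axes [ 0.1213 -0.0046  0.0524]
grip pred [278. 225.] [(0.49, array([377., 102.]))]
pointer pred [242. 194.] [(0.97, array([241., 191.]))]
mark pred [235. 149.] [(0.59, array([232., 147.]))]
bar_center pred [378. 103.] [(0.68, array([375.,  98.]))]
cradle pred [378. 103.] [(0.62, array([376., 104.]))]
shelf_edge pred [307. 296.] [(0.92, array([305., 295.]))]
```

View pics/w1.png

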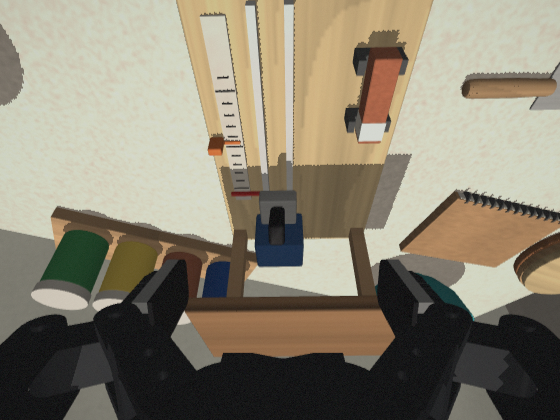

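```bash
python3 -m handwheel '[[0.07,[0.01,-0.0025,0.026],[-0.4,0,0]],[0.07,[0.01,-0.002,0.026],[0,0,0]],[0.07,[0.02,0,0],[0,0,0]],[0.07,[0.02,0,0],[0,0,0]],[0.07,[0.02,0,0],[0,0,0]],[0.07,[0.02,0,0],[0,0,0]],[0.07,[0.02,0,0],[0,0,0]],[0.07,[0,0,0],[0,0,0]]]' 
python3 - <<'E'
from h import *
Rt=tilt(35); g=tw(TP,[.05,-.03,.095])[0]
o=ctrl.get_obs(); print(o['q'].round(3),o['contact_force']); togo(g+.019*Rt[:,0],Rt,o)
im=ctrl.get_image("wrist"); cv2.imwrite("pics/w2.png",im[:,:,::-1]); cam=ext("wrist",o)
for th in ("grip","pointer","mark","shelf_edge"):
    P=dict(grip=[.05,-.03,.095],pointer=[.065,-.08,.03],cradle=[-.08,.07,.043],bar_center=[-.08,.07,.043],shelf_edge=[.06,0,.18],mark=[-.013,-.08,.03])[th]
    print(th,"pred",proj(tw(TP,P),cam)[0].round(),[(round(d['score'],2),np.round(d['centre'][::-1])) for d in ctrl.tip_of(th,"wrist")[:2]])
cv2.imwrite("pics/s2.png",ctrl.get_image("scene")[150:320,100:320,::-1].repeat(3,0).repeat(3,1))
E
```

```text
t: 6.77
tool_pos: [0.5818, 0.0737, 0.1784]
tool_rot: [-0.213, 0.95, 0.405]
contact_force: [-0.6, 0.8, -0.9]
opening: 0.0703
[-0.156 -0.335  2.136  0.431  0.869 -2.369] [-0.55636075  0.81801039 -0.91169952]
at [0.5818 0.0737 0.1784] world d [ 0.0602  0.0269 -0.099 ]
 tool-now d [ 0.119  -0.0013 -0.002 ] turn deg [ 0.31 -0.38 -0.22] | d in target axes [ 0.1189 -0.0009 -0.0027]
grip pred [280. 208.] [(0.74, array([275., 206.]))]
pointer pred [228. 165.] [(0.7, array([225., 163.]))]
mark pred [215.  89.] [(0.64, array([209.,  86.]))]
shelf_edge pred [327. 319.] [(0.92, array([325., 315.]))]
```

View pics/w2.png

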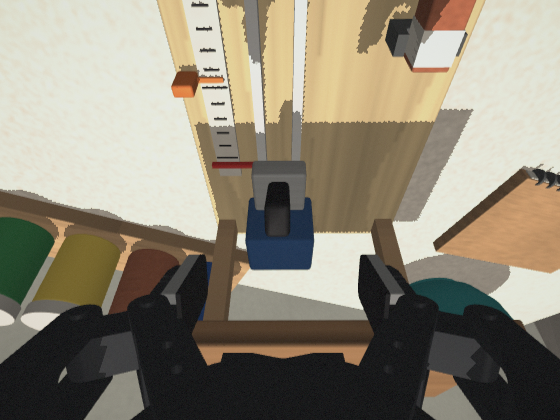

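View pics/s2.png

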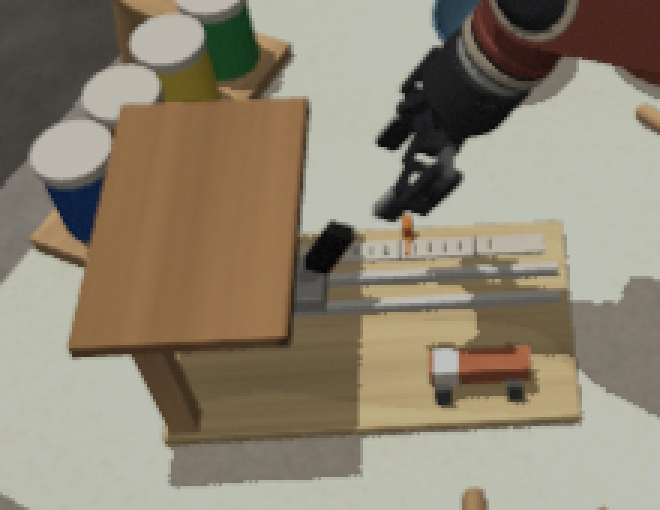

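```bash
python3 -m handwheel '[[0.07,[0.02,-0.003,-0.002],[0.3,-0.4,-0.2]],[0.07,[0.02,0,0],[0,0,0]],[0.07,[0.02,0,0],[0,0,0]],[0.07,[0.02,0,0],[0,0,0]],[0.07,[0.015,0,0],[0,0,0]],[0.07,[0.012,0,0],[0,0,0]],[0.07,[0.008,0,0],[0,0,0]],[0.07,[0,0,0],[0,0,0]],[0.07,[0,0,0],[0,0,0]]]' 40
python3 - <<'E'
from h import *
Rt=tilt(35); g=tw(TP,[.05,-.03,.095])[0]
o=ctrl.get_obs(); print(o['q'].round(3),o['contact_force']); togo(g+.019*Rt[:,0],Rt,o)
im=ctrl.get_image("wrist"); cv2.imwrite("pics/w3.png",im[:,:,::-1]); cam=ext("wrist",o)
cv2.imwrite("pics/s3.png",ctrl.get_image("scene")[150:320,100:320,::-1].repeat(3,0).repeat(3,1))
E
```

```text
t: 7.82
tool_pos: [0.6429, 0.0963, 0.0886]
tool_rot: [-0.209, 0.936, 0.396]
contact_force: [-0.3, -0.0, 0.9]
opening: 0.0698
[-0.091 -0.046  2.059  0.503  0.636 -2.429] [-0.28077426 -0.02323409  0.85927543]
at [0.6429 0.0963 0.0886] world d [-0.0008  0.0044 -0.0091]
 tool-now d [ 0.0081  0.0044 -0.0044] turn deg [0.05 0.43 0.25] | d in target axes [ 0.0081  0.0043 -0.0043]
```

View pics/w3.png

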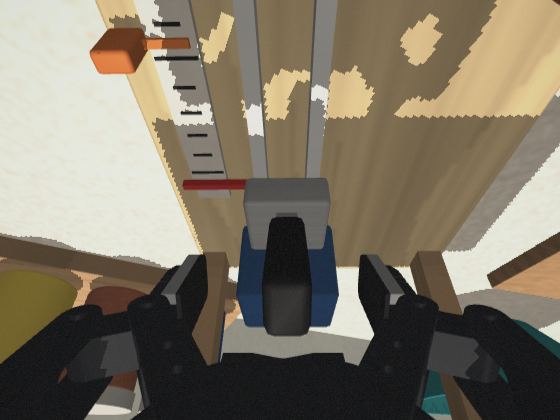

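View pics/s3.png

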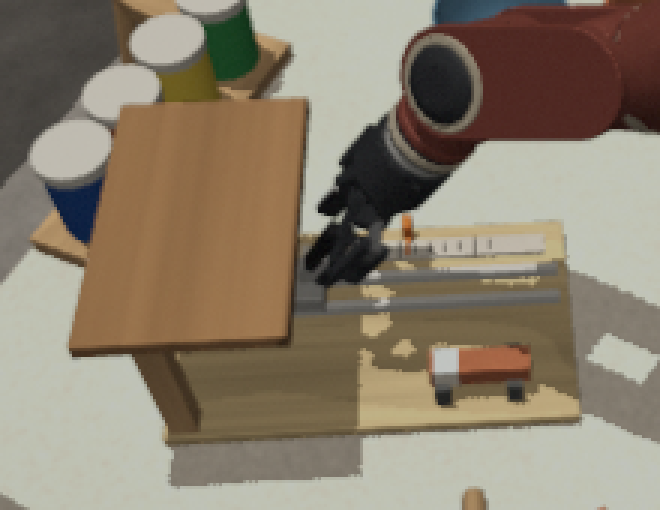

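```bash
python3 -m handwheel '[[0.05,[0.004,0.0015,-0.003],[0,0,0]],[0.03,[0.003,0,0],[0,0,0]],[0.03,[0,0,0],[0,0,0]],[0.03,[0,0,0],[0,0,0]],[0.03,[0,0,0],[0,0,0]]]' 40
python3 -m handwheel '[[0.01,[0,0,0],[0,0,0]],[0.01,[0,0,0],[0,0,0]],[0.01,[0,0,0],[0,0,0]],[0.005,[0,0,0],[0,0,0]],[0.005,[0,0,0],[0,0,0]]]' 80
python3 - <<'E'
from h import *
Rt=tilt(35); g=tw(TP,[.05,-.03,.095])[0]
o=ctrl.get_obs(); print(o['q'].round(3),o['contact_force'],o['opening']); togo(g+.019*Rt[:,0],Rt,o)
print("-x tester in tool axes",R.from_rotvec(o['tool_rot']).inv().apply([-np.cos(TP[2]),-np.sin(TP[2]),0]).round(4))
im=ctrl.get_image("wrist"); cv2.imwrite("pics/w4.png",im[:,:,::-1]); cam=ext("wrist",o)
for th in ("pointer","mark"): print(th,[(round(d['score'],2),np.round(d['centre'][::-1],1)) for d in ctrl.tip_of(th,"wrist")[:2]])
E
```

```text
t: 8.33
tool_pos: [0.6435, 0.0984, 0.0805]
tool_rot: [-0.209, 0.937, 0.397]
contact_force: [-0.5, 0.3, 0.3]
opening: 0.0302
t: 8.75
tool_pos: [0.6435, 0.0984, 0.0807]
tool_rot: [-0.21, 0.937, 0.397]
contact_force: [-3.7, -2.5, 5.3]
opening: 0.017
[-0.087 -0.031  2.06   0.511  0.621 -2.436] [-3.65367562 -2.45381131  5.26318316] 0.0170331435873301
at [0.6435 0.0984 0.0807] world d [-0.0014  0.0023 -0.0013]
 tool-now d [ 0.0008  0.0027 -0.001 ] turn deg [0.08 0.39 0.23] | d in target axes [ 0.0009  0.0027 -0.001 ]
-x tester in tool axes [-0.5792 -0.0011 -0.8152]
pointer [(0.96, array([199. , 192.2]))]
mark [(0.73, array([154.7,  58.5])), (0.58, array([339.9,  57.9]))]
```

View pics/w4.png

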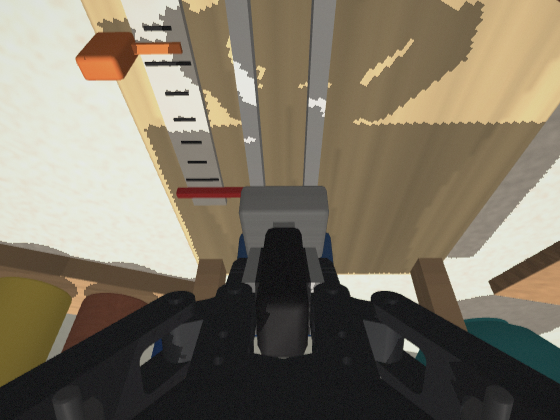

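```bash
cat >> h.py <<'E'
def loc(w,p=TP):
    c,s=np.cos(p[2]),np.sin(p[2]); d=w[:2]-p[:2]; return np.r_[c*d[0]+s*d[1],-s*d[0]+c*d[1]].round(4)
E
python3 - <<'E'
from h import *
cam=ext("wrist")
for u in ((178,193),(199,192.5),(182,44),(182,52),(182,48),(140,50)): print(u,loc(atz(u,.03,cam)))
for u in ((145,28),(146,63),(166,93),(175,119),(182,142),(189,162)): print('tick',u,loc(atz(u,.03,cam)))
E
```

```text
(178, 193) [ 0.0649 -0.0946]
(199, 192.5) [ 0.0645 -0.082 ]
(182, 44) [-0.0213 -0.0712]
(182, 52) [-0.0182 -0.0719]
(182, 48) [-0.0197 -0.0715]
(140, 50) [-0.019  -0.0883]
tick (145, 28) [-0.027  -0.0836]
tick (146, 63) [-0.0138 -0.0876]
tick (166, 93) [-0.0004 -0.0833]
tick (175, 119) [ 0.013  -0.0828]
tick (182, 142) [ 0.0266 -0.0829]
tick (189, 162) [ 0.0401 -0.0824]
```

```bash
python3 -m handwheel '[[0.005,[-0.0017,0,-0.0024],[0,0,0]],[0.005,[-0.0029,0,-0.0041],[0,0,0]],[0.005,[-0.0041,0,-0.0057],[0,0,0]],[0.005,[-0.0041,0,-0.0057],[0,0,0]],[0.005,[-0.0041,0,-0.0057],[0,0,0]],[0.005,[-0.0041,0,-0.0057],[0,0,0]],[0.005,[-0.0041,0,-0.0057],[0,0,0]],[0.005,[-0.0041,0,-0.0057],[0,0,0]],[0.005,[-0.0029,0,-0.0041],[0,0,0]],[0.005,[-0.0017,0,-0.0024],[0,0,0]]]' 80
python3 - <<'E'
from h import *
o=ctrl.get_obs();print(loc(o['tool_pos']),o['tool_pos'],o['contact_force'])
im=ctrl.get_image("wrist"); cv2.imwrite("pics/w5.png",im[:,:,::-1]); cam=ext("wrist",o)
for th in ("pointer","mark"): print(th,[(round(d['score'],2),np.round(d['centre'][::-1],1),loc(atz(d['centre'][::-1],.03,cam))) for d in ctrl.tip_of(th,"wrist")[:2]])
E
```

```text
t: 9.73
tool_pos: [0.5912, 0.0733, 0.0808]
tool_rot: [-0.21, 0.935, 0.394]
contact_force: [10.4, -1.7, -5.9]
opening: 0.0173
[ 0.0033 -0.0335] [0.59121428 0.07329698 0.08083052] [10.38994249 -1.69271937 -5.89434572]
pointer [(0.93, array([198.7, 194. ]), array([ 0.008 , -0.0834]))]
mark [(0.72, array([190.4, 166.1]), array([-0.0147, -0.0833]))]
```

View pics/w5.png

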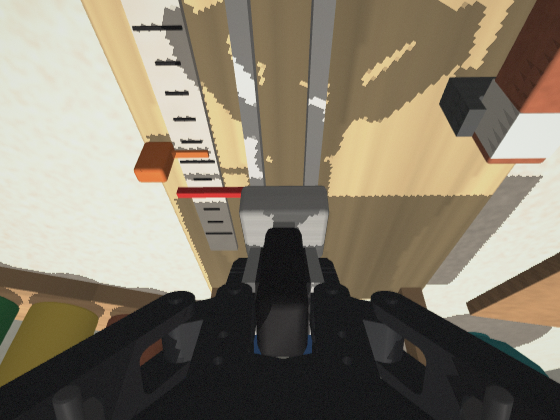

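```bash
python3 - <<'E'
from h import *
o=ctrl.get_obs();cam=ext("wrist",o); print(loc(np.array([.6435,.0984])))
for u in ((205,154),(192,154),(192,193),(205,193),(181,193)): print(u,[loc(atz(u,z,cam)) for z in(.027,.03,.034)])
im=ctrl.get_image("wrist");cv2.imwrite("pics/w5c.png",cv2.resize(im[120:220,120:260,::-1],None,fx=5,fy=5,interpolation=cv2.INTER_CUBIC))
E
```

```text
[ 0.0612 -0.0327]
(205, 154) [array([-0.0206, -0.0746]), array([-0.0232, -0.0736]), array([-0.0267, -0.0723])]
(192, 154) [array([-0.0206, -0.0816]), array([-0.0232, -0.0804]), array([-0.0267, -0.0789])]
(192, 193) [array([ 0.0106, -0.0885]), array([ 0.0073, -0.0872]), array([ 0.0028, -0.0855])]
(205, 193) [array([ 0.0106, -0.0806]), array([ 0.0072, -0.0794]), array([ 0.0028, -0.078 ])]
(181, 193) [array([ 0.0106, -0.0953]), array([ 0.0073, -0.0938]), array([ 0.0028, -0.0919])]
```

View pics/w5c.png

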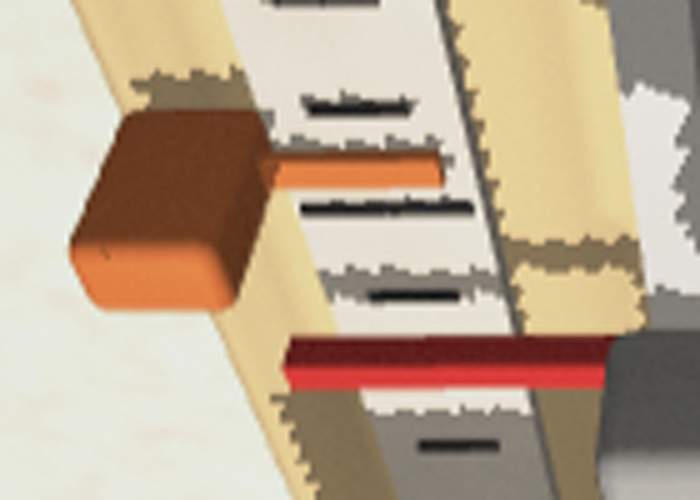

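```bash
python3 - <<'E'
from h import *
from scipy.optimize import least_squares
o=ctrl.get_obs()
cams={n:ext(n,o) for n in("top","scene","wrist")}
# enlarge top/scene round marker
for n,(x0,y0) in (("top",(245,150)),("scene",(205,205))):
    im=ctrl.get_image(n); cv2.imwrite(f"pics/m_{n}.png",cv2.resize(im[y0:y0+50,x0:x0+60,::-1],None,fx=12,fy=12,interpolation=cv2.INTER_NEAREST))
for sel in (("top","scene","wrist"),("top","wrist"),("scene","wrist"),("top","scene")):
    ob=dict(wrist=(208,154.5),scene=(235.2,234),top=(270.5,178.2))
    r=least_squares(lambda X:np.concatenate([proj(X,cams[n])[0]-ob[n] for n in sel]),[.57,0.02,.03]); print(sel,loc(r.x),r.x[2].round(4),r.fun.round(1))
E
```

```text
('top', 'scene', 'wrist') [-0.0121 -0.0763] 0.0178 [-2.8  0.6 -0.3  0.2 -0.5 -0.1]
('top', 'wrist') [-0.0096 -0.0771] 0.0149 [-2.8  0.1 -0.5 -0.1]
('scene', 'wrist') [-0.0133 -0.0755] 0.0193 [ 0.   0.1 -0.   0. ]
('top', 'scene') [-0.0112 -0.0861] 0.0053 [ 0.   0.3 -0.2 -0.1]
```

View pics/m_top.png

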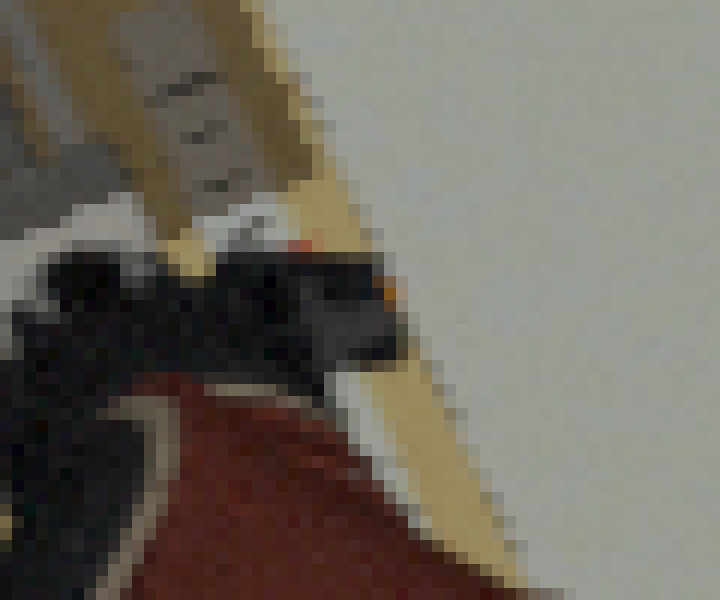

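View pics/m_scene.png

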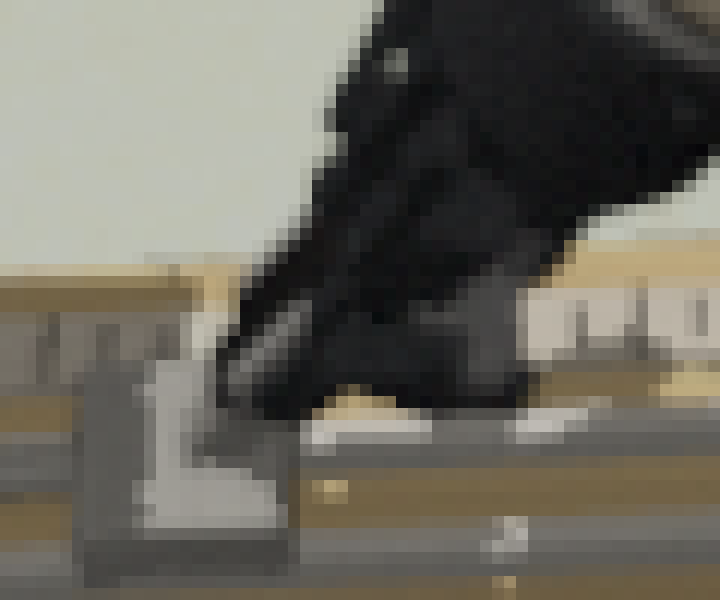

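```bash
python3 - <<'E'
from h import *
cam=ext("wrist")
print("tongue top",[(z,loc(atz((200,154.6),z,cam))) for z in(.017,.019,.021)])
print("block near bottom",[(z,loc(atz((160,142),z,cam))) for z in(.015,.017)])
for v in(168.5,182): print("block top edges",v,[(z,loc(atz((150,v),z,cam))) for z in(.030,.034,.038)])
E
```

```text
tongue top [(0.017, array([-0.0112, -0.0809])), (0.019, array([-0.013 , -0.0802])), (0.021, array([-0.0148, -0.0795]))]
block near bottom [(0.015, array([-0.0188, -0.1022])), (0.017, array([-0.0204, -0.1012]))]
block top edges 168.5 [(0.03, array([-0.0126, -0.1059])), (0.034, array([-0.0165, -0.1036])), (0.038, array([-0.0203, -0.1013]))]
block top edges 182 [(0.03, array([-0.002 , -0.1093])), (0.034, array([-0.0061, -0.1069])), (0.038, array([-0.0103, -0.1045]))]
```

```bash
python3 -m handwheel '[[0.005,[-0.0017,0,-0.0024],[0,0,0]],[0.005,[-0.0023,0,-0.0033],[0,0,0]],[0.005,[-0.0023,0,-0.0033],[0,0,0]],[0.005,[-0.0023,0,-0.0033],[0,0,0]],[0.005,[-0.0017,0,-0.0024],[0,0,0]],[0.005,[-0.0006,0,-0.0008],[0,0,0]],[0.005,[0,0,0],[0,0,0]]]' 80
python3 - <<'E'
from h import *
o=ctrl.get_obs();print(loc(o['tool_pos']),loc(o['tool_pos'])[0]+.0038,o['contact_force'])
im=ctrl.get_image("wrist"); cam=ext("wrist",o)
cv2.imwrite("pics/w6.png",cv2.resize(im[130:250,120:280,::-1],None,fx=5,fy=5,interpolation=cv2.INTER_CUBIC))
for th in ("pointer","mark"): print(th,[(round(d['score'],2),np.round(d['centre'][::-1],1),loc(atz(d['centre'][::-1],.03,cam))) for d in ctrl.tip_of(th,"wrist")[:2]])
E
```

```text
t: 10.62
tool_pos: [0.5744, 0.0652, 0.0808]
tool_rot: [-0.21, 0.935, 0.394]
contact_force: [9.9, -2.9, -6.4]
opening: 0.0172
[-0.0154 -0.0337] -0.011600000000000001 [ 9.93261195 -2.89874472 -6.37232695]
pointer [(0.61, array([199.7, 194.4]), array([-0.0103, -0.0832]))]
mark [(0.65, array([199.1, 189.2]), array([-0.0149, -0.0826]))]
```

View pics/w6.png

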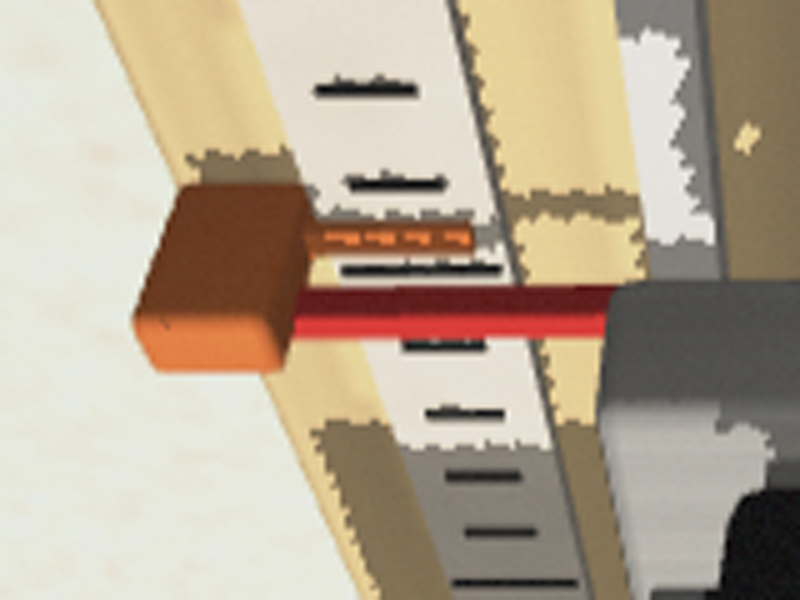

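```bash
python3 -m handwheel '[[0.005,[-0.0007,0,-0.001],[0,0,0]],[0.005,[-0.0005,0,-0.0007],[0,0,0]],[0.005,[0,0,0],[0,0,0]]]' 80
python3 - <<'E'
from h import *
o=ctrl.get_obs();print(loc(o['tool_pos'])[0]+.0038,o['dq'].round(4))
im=ctrl.get_image("wrist"); cam=ext("wrist",o)
cv2.imwrite("pics/w7.png",cv2.resize(im[130:250,120:280,::-1],None,fx=5,fy=5,interpolation=cv2.INTER_CUBIC))
for th in ("pointer","mark"): print(th,[(round(d['score'],2),np.round(d['centre'][::-1],1),loc(atz(d['centre'][::-1],.03,cam))) for d in ctrl.tip_of(th,"wrist")[:2]])
E
python3 -m handwheel '[[0.005,[0,0,0],[0,0,0]],[0.005,[0,0,0],[0,0,0]],[0.005,[0,0,0],[0,0,0]],[0.005,[0,0,0],[0,0,0]],[0.005,[0,0,0],[0,0,0]],[0.005,[0,0,0],[0,0,0]],[0.005,[0,0,0],[0,0,0]],[0.005,[0,0,0],[0,0,0]],[0.005,[0,0,0],[0,0,0]],[0.005,[0,0,0],[0,0,0]]]'
```

```text
t: 11.02
tool_pos: [0.5726, 0.0644, 0.0808]
tool_rot: [-0.21, 0.935, 0.394]
contact_force: [10.3, -2.5, -6.4]
opening: 0.0173
-0.0136 [ 0.0011  0.0008 -0.001  -0.0018  0.0002  0.0021]
pointer [(0.57, array([202.4, 192.5]), array([-0.0139, -0.0813]))]
mark [(0.69, array([194.1, 189. ]), array([-0.017 , -0.0856]))]
t: 12.0
tool_pos: [0.5727, 0.0644, 0.0808]
tool_rot: [-0.21, 0.935, 0.394]
contact_force: [10.6, -2.8, -5.6]
opening: 0.0171
```

View pics/w7.png

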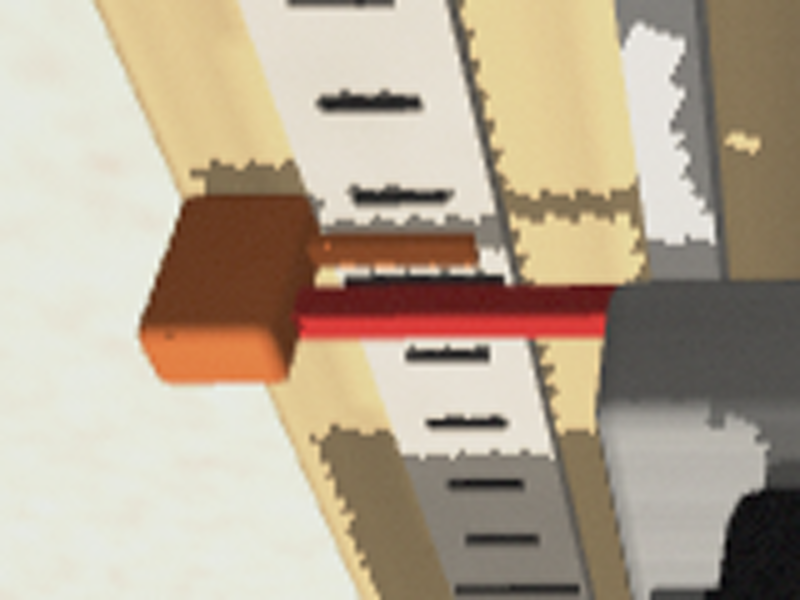

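```bash
python3 - <<'E'
from h import *
cam=ext("wrist")
for u,v in((170,169.2),): print("block near bottom +5:",loc(atz((u,v),.015,cam))+[.005,0])
print("block top",[loc(atz((163,195.5),z,cam))+[.005,0] for z in (.034,.0365)],[loc(atz((165,206),z,cam))-[.005,0] for z in(.034,.0365)])
print("tongue",[loc(atz((198,180.5),z,cam)) for z in (.018,.02)])
print("pointer near/far top", [loc(atz((215,v),z,cam)) for v,z in ((193.3,.033),(197.5,.033),(187.5,.027))])
E
```

```text
block near bottom +5: [-0.0135 -0.1027]
block top [array([-0.0106, -0.1033]), array([-0.0135, -0.1019])] [array([-0.011 , -0.1049]), array([-0.014 , -0.1034])]
tongue [array([-0.0117, -0.0864]), array([-0.0138, -0.0856])]
pointer near/far top [array([-0.0165, -0.0729]), array([-0.0128, -0.0735]), array([-0.015, -0.074])]
```

```bash
python3 -m handwheel '[[0.005,[0,0,0],[0,0,0]],[0.005,[0,0,0],[0,0,0]],[0.005,[0,0,0],[0,0,0]],[0.005,[0.0017,0,0.0024],[0,0,0]],[0.005,[0.0029,0,0.0041],[0,0,0]],[0.005,[0.0029,0,0.0041],[0,0,0]],[0.005,[0.0029,0,0.0041],[0,0,0]],[0.005,[0.0029,0,0.0041],[0,0,0]],[0.005,[0.0029,0,0.0041],[0,0,0]],[0.005,[0.0029,0,0.0041],[0,0,0]]]' 80
python3 -m handwheel '[[0.005,[0.0029,0,0.0041],[0,0,0]],[0.005,[0.0029,0,0.0041],[0,0,0]],[0.005,[0.0029,0,0.0041],[0,0,0]],[0.005,[0.0029,0,0.0041],[0,0,0]],[0.005,[0.0029,0,0.0041],[0,0,0]],[0.005,[0.0029,0,0.0041],[0,0,0]],[0.005,[0.0029,0,0.0041],[0,0,0]],[0.005,[0.0017,0,0.0024],[0,0,0]],[0.005,[0.0017,0,0.0024],[0,0,0]],[0.005,[0,0,0],[0,0,0]]]' 80
python3 - <<'E'
from h import *
o=ctrl.get_obs();print(loc(o['tool_pos']),"home .0612",o['contact_force'])
E
```

```text
t: 12.83
tool_pos: [0.6026, 0.0788, 0.0808]
tool_rot: [-0.21, 0.935, 0.395]
contact_force: [7.2, -0.6, -3.1]
opening: 0.0168
t: 13.67
tool_pos: [0.6395, 0.0965, 0.0808]
tool_rot: [-0.209, 0.936, 0.396]
contact_force: [5.8, -0.2, -2.0]
opening: 0.0172
[ 0.0568 -0.0327] home .0612 [ 5.7591308  -0.23948029 -2.04040599]
```

```bash
python3 -m handwheel '[[0.005,[0.0014,0,0.002],[0,0,0]],[0.005,[0.0012,0,0.0016],[0,0,0]],[0.005,[0.0006,0,0.0008],[0,0,0]],[0.005,[0.0006,0,0.0008],[0,0,0]],[0.005,[0,0,0],[0,0,0]],[0.005,[0,0,0],[0,0,0]]]' 80
python3 - <<'E'
from h import *
o=ctrl.get_obs();print(loc(o['tool_pos']),"home .0612",o['contact_force'])
im=ctrl.get_image("wrist"); cam=ext("wrist",o); cv2.imwrite("pics/w8.png",im[:,:,::-1])
for th in ("pointer","bar_center"): print(th,[(round(d['score'],2),np.round(d['centre'][::-1],1),loc(atz(d['centre'][::-1],.03,cam))) for d in ctrl.tip_of(th,"wrist")[:2]])
E
```

```text
t: 14.17
tool_pos: [0.6436, 0.0985, 0.0806]
tool_rot: [-0.21, 0.94, 0.398]
contact_force: [-15.0, -8.8, 12.7]
opening: 0.0173
[ 0.0613 -0.0326] home .0612 [-14.97743729  -8.80152463  12.65292842]
pointer [(0.68, array([200. , 192.2]), array([ 0.0641, -0.0812]))]
bar_center []
```

View pics/w8.png

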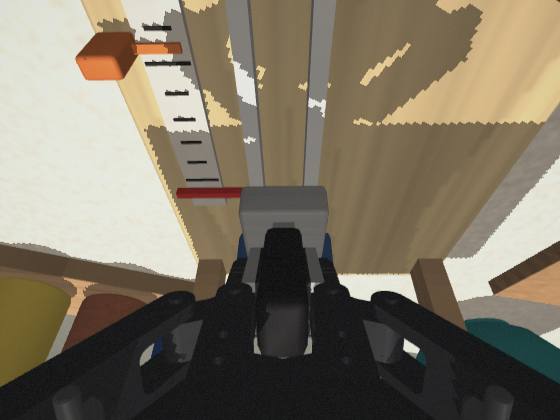

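```bash
python3 -m handwheel '[[0.005,[-0.0004,0,-0.0006],[0,0,0]],[0.03,[0,0,0],[0,0,0]],[0.05,[0,0,0],[0,0,0]],[0.06,[0,0,0],[0,0,0]],[0.06,[0,0,0],[0,0,0]],[0.06,[0,0,0],[0,0,0]]]' 
python3 -m handwheel '[[0.06,[-0.01,0,0],[0,0,0]],[0.06,[-0.02,0,0],[0,0,0]],[0.06,[-0.03,0,0],[0,0,0]],[0.06,[-0.03,0,0],[0,0,0]],[0.06,[-0.03,0,0],[0,0,0]],[0.06,[-0.02,0,-0.02],[0,0,0]],[0.06,[0,0,-0.03],[0,0,0]],[0.06,[0,0,-0.03],[0,0,0]],[0.06,[0,0,0],[0,0,0]]]'
python3 - <<'E'
from h import *
o=ctrl.get_obs();print(o['q'].round(3),loc(o['tool_pos']),o['tool_pos'])
im=ctrl.get_image("wrist"); cam=ext("wrist",o); cv2.imwrite("pics/w9.png",im[:,:,::-1])
for th in ("pointer","bar_center","cradle"): print(th,[(round(d['score'],2),np.round(d['centre'][::-1],1),loc(atz(d['centre'][::-1],.043 if th!="pointer" else .03,cam))) for d in ctrl.tip_of(th,"wrist")[:2]])
b=tw(TP,[-.08,.07,.043])[0];print(b)
togo(b+[0,0,.1],tilt(0),o); togo(b+[0,0,.1],tilt(0,flip=-1),o)
cv2.imwrite("pics/s9.png",ctrl.get_image("scene")[150:320,100:320,::-1].repeat(3,0).repeat(3,1))
E
```

```text
t: 14.82
tool_pos: [0.6441, 0.0989, 0.0804]
tool_rot: [-0.209, 0.937, 0.397]
contact_force: [0.0, 0.1, 0.5]
opening: 0.0599
t: 15.57
tool_pos: [0.5059, 0.0377, 0.142]
tool_rot: [-0.206, 0.945, 0.398]
contact_force: [-1.5, 1.1, -1.4]
opening: 0.0602
[-0.288 -0.535  2.339  0.497  0.917 -2.511] [-0.0891 -0.03  ] [0.50592998 0.03765031 0.14201374]
pointer [(0.83, array([232.4, 244.5]), array([ 0.0627, -0.0835]))]
bar_center [(0.83, array([419.2, 142.7]), array([-0.0844,  0.0655]))]
cradle []
[0.47219344 0.13221091 0.043     ]
at [0.5059 0.0377 0.142 ] world d [-0.0337  0.0946  0.001 ]
 tool-now d [0.0043 0.1    0.0078] turn deg [-1.600e-01  3.497e+01 -1.000e-02] | d in target axes [-0.001   0.1     0.0091]
at [0.5059 0.0377 0.142 ] world d [-0.0337  0.0946  0.001 ]
 tool-now d [0.0043 0.1    0.0078] turn deg [ 1.7153e+02 -2.0000e-02 -5.4040e+01] | d in target axes [-0.001  -0.1    -0.0091]
```

View pics/w9.png

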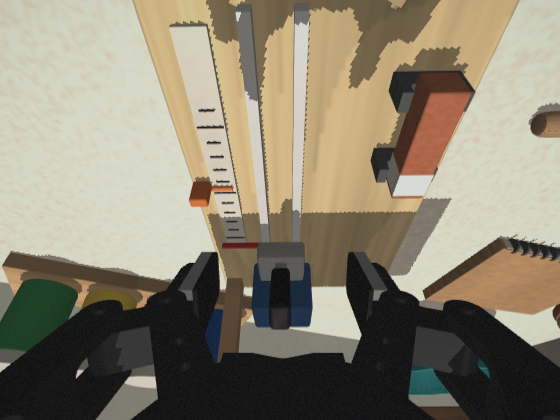

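View pics/s9.png

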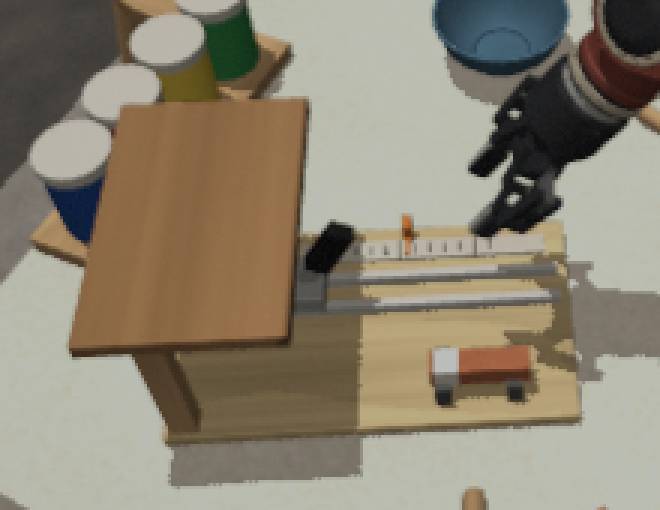

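```bash
python3 -m handwheel '[[0.06,[-0.01,0,0],[0,7,0]],[0.06,[0,0,0],[0,7,0]],[0.06,[0,0.0,0],[0,7,0]],[0.06,[0,0.0,0],[0,7,0]],[0.06,[0,0,0],[0,7,0]],[0.06,[0,0.03,0],[0,0,0]],[0.06,[0,0.03,0],[0,0,0]],[0.06,[0,0.025,0],[0,0,0]],[0.06,[0,0.012,0],[0,0,0]],[0.06,[0,0,0],[0,0,0]]]'
python3 - <<'E'
from h import *
o=ctrl.get_obs();print(o['q'].round(3),loc(o['tool_pos']),o['tool_pos'])
im=ctrl.get_image("wrist"); cam=ext("wrist",o); cv2.imwrite("pics/w10.png",im[:,:,::-1])
for d in ctrl.silhouettes("bar_center","wrist")[:3]:
    m=d['mask']; ys,xs=np.nonzero(m); c=[xs.mean(),ys.mean()]; print(round(d['score'],2),np.round(d['box']),m.sum(),np.round(c),loc(atz(c,.05,cam)), cv2.minAreaRect(np.c_[xs,ys].astype(np.float32)))
for d in ctrl.tip_of("bar_center","wrist")[:2]: print(d, loc(atz(d['centre'][::-1],.043,cam)))
b=tw(TP,[-.08,.07,.043])[0]
togo(b+[0,0,.1],tilt(0),o)
t=ctrl.get_image("top"); cv2.imwrite("pics/t10.png",cv2.resize(t[190:290,190:270,::-1],None,fx=6,fy=6,interpolation=cv2.INTER_CUBIC))
E
```

```text
t: 16.65
tool_pos: [0.4656, 0.1257, 0.1568]
tool_rot: [-0.343, 1.535, 0.34]
contact_force: [-0.1, -0.4, -0.8]
opening: 0.0599
[ 1.100e-01 -2.480e-01  2.019e+00 -1.000e-03  1.362e+00 -1.897e+00] [-0.0887  0.0668] [0.46558853 0.12566475 0.15676409]
0.55 [282. 211.  32. 115.] 3326 [281. 209.] [-0.0874  0.0661] ((281.0, 209.5), (111.0, 30.0), 90.0)
{'centre': [81.0, 477.7], 'score': 0.76} [-0.1847  0.212 ]
{'centre': [206.3, 481.6], 'score': 0.75} [-0.0881  0.2315]
at [0.4656 0.1257 0.1568] world d [ 0.0066  0.0065 -0.0138]
 tool-now d [0.0138 0.0032 0.0086] turn deg [0.12 0.47 0.22] | d in target axes [0.0138 0.0032 0.0087]
```

View pics/w10.png

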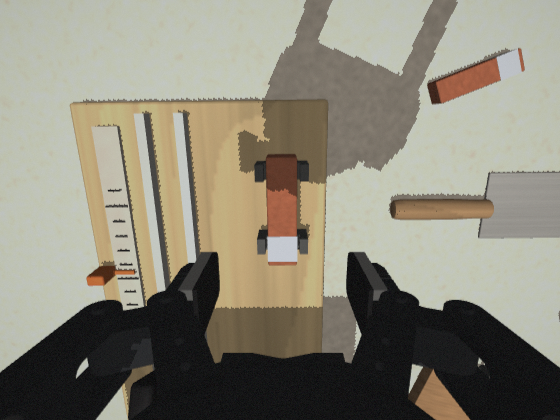

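```bash
python3 - <<'E'
from h import *
o=ctrl.get_obs(); cam=ext("wrist",o)
for u,z in (((282,155),.055),((282,265),.055),((267,210),.055),((298,210),.055),((428,90),.02),((520,48),.02),((433,104),.02),((524,70),.02)): print(u,loc(atz(u,z,cam)))
print([ (P,proj(tw(TP,P),cam)[0].round()) for P in ([-.17,.11,.015],[-.17,-.11,.015],[-.125,.07,.055],[-.035,.07,.055],[-.013,-.08,.02])])
im=ctrl.get_image("wrist"); cv2.imwrite("pics/w10c.png",cv2.resize(im[30:280,220:540,::-1],None,fx=2.4,fy=2.4,interpolation=cv2.INTER_CUBIC))
E
```

```text
(282, 155) [-0.1318  0.0638]
(282, 265) [-0.041   0.0636]
(267, 210) [-0.0887  0.0518]
(298, 210) [-0.0886  0.0764]
(428, 90) [-0.1803  0.1829]
(520, 48) [-0.2112  0.2516]
(433, 104) [-0.1694  0.1884]
(524, 70) [-0.1951  0.258 ]
[([-0.17, 0.11, 0.015], array([337., 104.])), ([-0.17, -0.11, 0.015], array([ 76., 105.])), ([-0.125, 0.07, 0.055], array([290., 164.])), ([-0.035, 0.07, 0.055], array([290., 272.])), ([-0.013, -0.08, 0.02], array([133., 276.]))]
```

View pics/w10c.png

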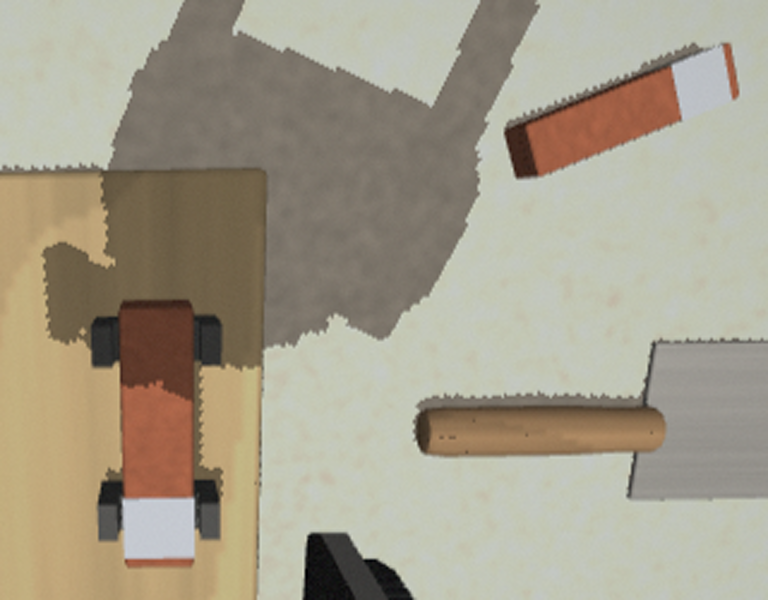

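```bash
python3 - <<'E'
from h import *
o=ctrl.get_obs(); cam=ext("wrist",o); Rm=R.from_rotvec(o['tool_rot'])
for u in ((282,155),(282.5,265)):
    w=atz(u,.055,cam); print(w.round(4),Rm.inv().apply(w-o['tool_pos']).round(4))
print(Rm.as_matrix().round(4)); print(o['tool_pos'])
E
```

```text
[0.4276 0.1047 0.055 ] [ 0.1012  0.0002 -0.0432]
[0.5099 0.143  0.055 ] [0.1019 0.0006 0.0476]
[[ 8.900e-03 -4.175e-01  9.087e-01]
 [-8.000e-04  9.087e-01  4.175e-01]
 [-1.000e+00 -4.400e-03  7.800e-03]]
[0.46605592 0.12265551 0.15657746]
```

```bash
python3 -m handwheel '[[0.048,[0.02,0.0,0.002],[0,0.4,0.2]],[0.048,[0.025,0,0],[0,0,0]],[0.048,[0.025,0,0],[0,0,0]],[0.048,[0.02,0,0],[0,0,0]],[0.048,[0,0,0],[0,0,0]],[0.048,[0,0,0],[0,0,0]]]' 50
python3 - <<'E'
from h import *
o=ctrl.get_obs(); cam=ext("wrist",o);print(o['tool_pos'],loc(o['tool_pos']),o['contact_force'])
im=ctrl.get_image("wrist"); cv2.imwrite("pics/w11.png",im[:,:,::-1])
togo([.4675,.1235,.028],tilt(0),o)
E
```

```text
t: 17.4
tool_pos: [0.4667, 0.1234, 0.0654]
tool_rot: [-0.338, 1.547, 0.338]
contact_force: [0.9, 0.5, 0.1]
opening: 0.0479
[0.46673064 0.12337472 0.06536788] [-0.0887  0.0643] [0.92218384 0.47148431 0.11141157]
at [0.4667 0.1234 0.0654] world d [ 0.0008  0.0001 -0.0374]
 tool-now d [ 0.0374 -0.0002  0.0008] turn deg [-0.18 -0.14 -0.02] | d in target axes [ 0.0374 -0.0002  0.0008]
```

View pics/w11.png

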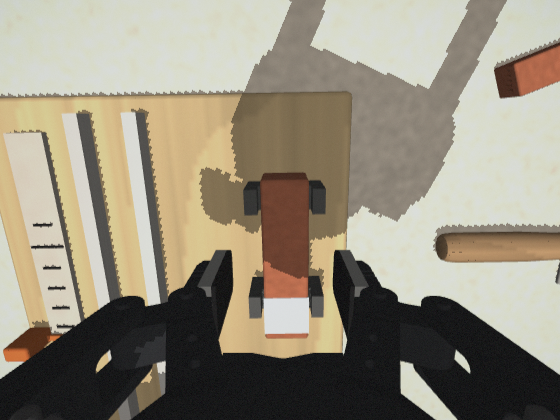

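```bash
python3 -m handwheel '[[0.048,[0.013,0.0005,0.001],[0,0,0]],[0.048,[0.013,0,0],[0,0,0]],[0.048,[0.011,0,0],[0,0,0]],[0.048,[0,0,0],[0,0,0]],[0.035,[0,0,0],[0,0,0]],[0.026,[0,0,0],[0,0,0]],[0.015,[0,0,0],[0,0,0]],[0.015,[0,0,0],[0,0,0]],[0.015,[0,0,0],[0,0,0]]]' 50
python3 - <<'E'
from h import *
o=ctrl.get_obs(); cam=ext("wrist",o);print(o['tool_pos'],o['contact_force'],o['opening'])
im=ctrl.get_image("wrist"); cv2.imwrite("pics/w12.png",im[:,:,::-1])
E
```

```text
t: 18.2
tool_pos: [0.4692, 0.1252, 0.0306]
tool_rot: [-0.339, 1.541, 0.338]
contact_force: [-1.2, -0.2, 5.7]
opening: 0.0231
[0.46922103 0.12521167 0.03058666] [-1.21056301 -0.22043056  5.71125577] 0.023077869463532984
```

View pics/w12.png

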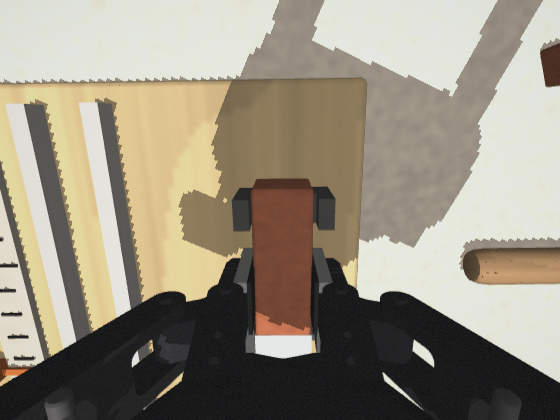

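```bash
python3 -m handwheel '[[0.015,[-0.008,0,0],[0,0,0]],[0.015,[-0.015,0,0],[0,0,0]],[0.015,[-0.02,0,0],[0,0,0]],[0.015,[-0.025,0,0],[0,0,0]],[0.015,[-0.03,0,0],[0,0,0]],[0.015,[-0.03,0,0],[0,0,0]],[0.015,[-0.03,0,0],[0,0,0]],[0.015,[0,0,0],[0,0,0]]]' 60
python3 - <<'E'
from h import *
from scipy.optimize import least_squares
o=ctrl.get_obs();print(o['tool_pos'],o['contact_force'],o['opening'])
im=ctrl.get_image("wrist"); cv2.imwrite("pics/w13.png",im[:,:,::-1])
ctrl.get_image("top");ctrl.get_image("scene")
obs=[]
for n in("top","scene"):
    cam=ext(n)
    for d in ctrl.silhouettes("pot",n)[:5]:
        m=d['mask'].astype(np.uint8); c=max(cv2.findContours(m,0,1)[0],key=cv2.contourArea); print(n,round(d['score'],2),np.round(d['box']),m.sum())
        u,v=d['box'][:2]; w=atz((u,v),.04,cam)
        if np.hypot(*(w[:2]-[.45,-.367]))<.08: obs.append((n,np.array(d['box'])))
th=np.linspace(0,2*np.pi,120)
def box(p,n):
    q=np.vstack([proj(np.c_[p[0]+r*np.cos(th),p[1]+r*np.sin(th),np.full(120,z)],ext(n)) for r,z in((.078,.07),(.062,0))])
    a,b=q.min(0),q.max(0); return np.r_[(a+b)/2,b-a]
for s in ([0],[1],[0,1]):
    try:
        r=least_squares(lambda p:np.concatenate([(box(p,obs[i][0])-obs[i][1])[:2] for i in s]),[.45,-.367]);print(s,r.x,r.fun.round(1),[(box(r.x,obs[i][0])-obs[i][1]).round(1) for i in s])
    except Exception as e: print(e)
E
```

```text
t: 18.92
tool_pos: [0.4713, 0.1256, 0.1946]
tool_rot: [-0.339, 1.533, 0.337]
contact_force: [1.0, 1.0, -0.5]
opening: 0.0227
[0.4712726  0.12557856 0.19455958] [ 1.04470772  0.96097182 -0.47159006] 0.02273932710757953
top 0.7 [394. 226.  52.  50.] 2110
top 0.68 [390. 311.  54.  56.] 2306
scene 0.98 [400. 191.  44.  15.] 563
[0] [ 0.44698884 -0.35987952] [0. 0.] [array([0. , 0. , 0.2, 0.6])]
list index out of range
list index out of range
```

View pics/w13.png

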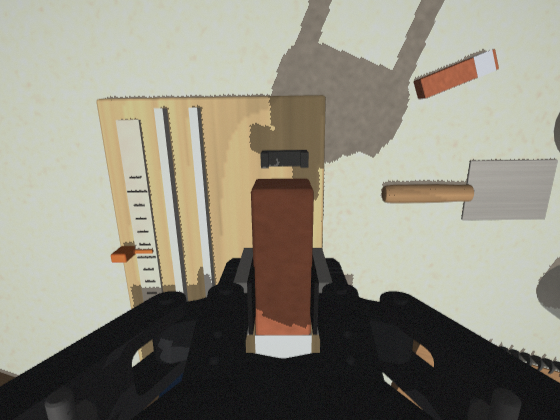

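```bash
python3 -m handwheel '[[0.015,[0,-0.015,-0.008],[0,0,0]],[0.015,[0,-0.028,-0.0146],[0,0,0]],[0.015,[0,-0.033,-0.0173],[0,0,0]],[0.015,[0,-0.033,-0.0173],[0,0,0]],[0.015,[0,-0.033,-0.0173],[0,0,0]],[0.015,[0,-0.033,-0.0173],[0,0,0]],[0.015,[0,-0.033,-0.0173],[0,0,0]],[0.015,[0,-0.033,-0.0173],[0,0,0]],[0.015,[0,-0.033,-0.0173],[0,0,0]],[0.015,[0,-0.033,-0.0173],[0,0,0]]]' 60
python3 -m handwheel '[[0.015,[0,-0.033,-0.0173],[0,0,0]],[0.015,[0,-0.033,-0.0173],[0,0,0]],[0.015,[0,-0.03,-0.0157],[0,0,0]],[0.015,[0,-0.02,-0.0105],[0,0,0]],[0.015,[0,-0.008,-0.0042],[0,0,0]],[0.015,[0,0,0],[0,0,0]],[0.015,[0,0,0],[0,0,0]]]'
python3 - <<'E'
from h import *
o=ctrl.get_obs(); togo([.447,-.36,.195],tilt(0),o); print(o['opening'])
cam=ext("wrist",o)
im=ctrl.get_image("wrist").copy()
th=np.linspace(0,2*np.pi,60)
q=proj(np.c_[.447+.078*np.cos(th),-.36+.078*np.sin(th),np.full(60,.07)],cam).astype(int)
b=im[:,:,::-1].copy(); cv2.polylines(b,[q],True,(255,0,255),1); cv2.imwrite("pics/w14.png",b)
cv2.imwrite("pics/t14.png",cv2.resize(ctrl.get_image("top")[130:300,300:500,::-1],None,fx=3,fy=3))
E
```

```text
t: 20.0
tool_pos: [0.4487, -0.2222, 0.185]
tool_rot: [-0.337, 1.546, 0.34]
contact_force: [1.7, 0.7, -1.8]
opening: 0.0228
t: 20.58
tool_pos: [0.4426, -0.3598, 0.1856]
tool_rot: [-0.336, 1.545, 0.341]
contact_force: [-0.4, -0.0, -1.8]
opening: 0.0228
at [ 0.4426 -0.3598  0.1856] world d [ 0.0044 -0.0002  0.0094]
 tool-now d [-0.0094 -0.002   0.0039] turn deg [-0.12 -0.03 -0.18] | d in target axes [-0.0094 -0.002   0.0039]
0.02279478621659119
```

View pics/w14.png

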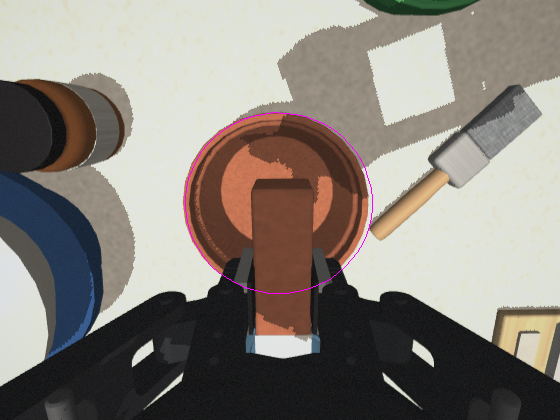

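View pics/t14.png

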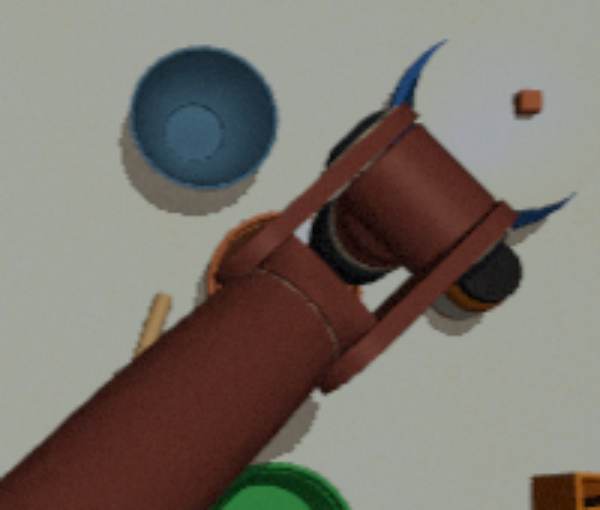

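```bash
python3 -m handwheel '[[0.015,[0.015,-0.002,0.003],[0,0,0]],[0.015,[0.025,0,0],[0,0,0]],[0.015,[0.028,0,0],[0,0,0]],[0.015,[0.028,0,0],[0,0,0]],[0.015,[0.025,0,0],[0,0,0]],[0.015,[0.02,0,0],[0,0,0]],[0.015,[0.015,0,0],[0,0,0]],[0.015,[0.007,0,0],[0,0,0]],[0.015,[0,0,0],[0,0,0]]]' 60
python3 - <<'E'
from h import *
o=ctrl.get_obs(); togo([.447,-.36,.018],tilt(0),o); print(o['opening'],o['contact_force'])
cv2.imwrite("pics/w15.png",ctrl.get_image("wrist")[:,:,::-1])
E
```

```text
t: 21.43
tool_pos: [0.4459, -0.3591, 0.0223]
tool_rot: [-0.337, 1.546, 0.343]
contact_force: [0.0, -0.0, -1.3]
opening: 0.0228
at [ 0.4459 -0.3591  0.0223] world d [ 0.0011 -0.0009 -0.0043]
 tool-now d [ 0.0043 -0.0013  0.0007] turn deg [-0.02 -0.07 -0.21] | d in target axes [ 0.0043 -0.0013  0.0007]
0.022786020991724294 [ 0.0178424  -0.00844324 -1.28786104]
```

View pics/w15.png

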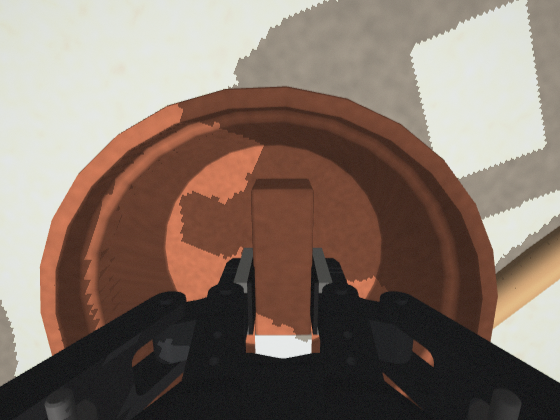

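```bash
python3 -m handwheel '[[0.015,[0.005,-0.001,0],[0,0,0]],[0.015,[0,0,0],[0,0,0]],[0.03,[0,0,0],[0,0,0]],[0.042,[0,0,0],[0,0,0]],[0.042,[0,0,0],[0,0,0]],[0.042,[0,0,0],[0,0,0]]]'
python3 -m handwheel '[[0.042,[-0.01,0,0],[0,0,0]],[0.042,[-0.02,0,0],[0,0,0]],[0.042,[-0.03,0,0],[0,0,0]],[0.042,[-0.03,0,0],[0,0,0]],[0.042,[-0.03,0,0],[0,0,0]],[0.042,[-0.03,0,0],[0,0,0]],[0.042,[-0.02,0,-0.03],[0,0,0]],[0.042,[0,0,-0.03],[0,0,0]],[0.042,[0,0,-0.03],[0,0,0]],[0.042,[0,0,0],[0,0,0]]]'
python3 - <<'E'
from h import *
o=ctrl.get_obs(); print(o['tool_pos'],o['contact_force'])
cam=ext("wrist",o); im=ctrl.get_image("wrist"); cv2.imwrite("pics/w16.png",im[:,:,::-1])
print([(round(d['score'],2),np.round(d['centre'][::-1]),atz(d['centre'][::-1],.02,cam).round(3)) for d in ctrl.tip_of("bar_center","wrist")[:2]],[(round(d['score'],2),np.round(d['centre'][::-1]),atz(d['centre'][::-1],.0,cam).round(3)) for d in ctrl.tip_of("pot","wrist")[:2]])
cv2.imwrite("pics/s16.png",ctrl.get_image("scene")[:,:,::-1]);
E
```

```text
t: 21.98
tool_pos: [0.4474, -0.3628, 0.02]
tool_rot: [-0.34, 1.543, 0.337]
contact_force: [-0.5, -0.1, -0.3]
opening: 0.0422
t: 22.82
tool_pos: [0.3623, -0.402, 0.1911]
tool_rot: [-0.338, 1.546, 0.333]
contact_force: [0.6, 0.6, 0.1]
opening: 0.0419
[ 0.36228204 -0.40201359  0.19114229] [0.59313352 0.63881341 0.13082248]
[(0.88, array([284., 276.]), array([ 0.446, -0.362,  0.02 ]))] [(0.87, array([401.,  50.]), array([ 0.195, -0.355,  0.   ])), (0.82, array([279., 267.]), array([ 0.448, -0.368,  0.   ]))]
```

View pics/w16.png

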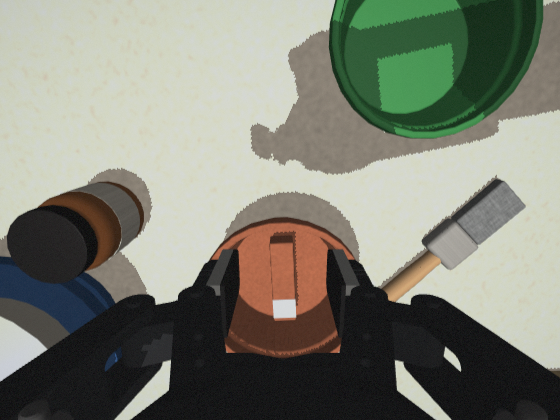

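View pics/s16.png

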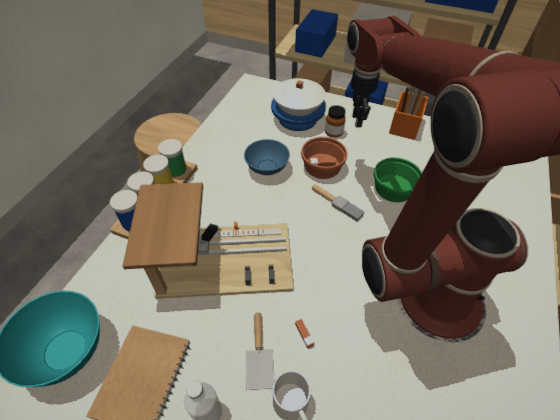

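The bar lies in the pot at wrist pixel (284,276), about 6 mm from its axis. The slide is home, with the grip at scene pixel (210,233) as at the start, and nothing else has moved.

```bash
python3 - <<'E'
from h import *
print(ctrl.finish_job())
E
```

```text
the job is handed in; nothing more can be done
None
```

The job is done and handed in at about 23 s of the 59 s allowed. No verdict was reported.

- **Pull test:** I gripped the slide with the tool leaning 35° and drew it out about 79 mm. By my measurements the pointer came within about 1 mm of the orange marker, and I held it there for over 1.2 s. I then kept hold and eased the slide home at about 60 mm/s, until the tool was back where it had gripped. It met the stop at about 20 N before I let go.
- **Bar:** I lifted the larger bar (measured 91 × 25 mm) out of the cradle and released it just above the floor of the terracotta pot. The smaller loose bar and the green pot were left alone.
- **Last checks:** The pictures show the bar flat in the pot, about 6 mm from its axis, with the pot about where it stood, the slide home and the bystanders in place. The robot was clear of everything, with wrist force under 1 N.
- **Disagreements:**
  - The network put the marker 1 to 3 mm farther out than the pointer, while my own geometry put them level. Either way it is within the 6 mm limit.
  - My tester model was off by up to about 8 mm at the cradle, so I aligned the bar grasp from the wrist camera instead.

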